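# Turn the desk carousel to its empty bay and push the jar in

## Robot

A 6-joint arm with a two-finger parallel gripper is mounted at the origin on the work surface; the furniture and walls round the work are solid. World frame = base frame: x ahead of the robot, y to its left, z up, the work surface at z = 0. Lengths are in m, angles in rad, forces in N, time in s.
With the tool pointing down it reaches from about 0.225 to 0.875 m from the base axis. Payload 3.4 kg.
Tool frame: the origin (TCP) lies at the very end of the fingers, on their centre line; the grasp point (between the pads) lies r.grip_depth behind it (r.grip_depth is the distance from the TCP to the grasp point, in m); z points along the fingers, y is the line along which they close (so a half turn about z gives the same grasp; the last joint's range is limited). The gripper opens to 85 mm and grips with 20 to 120 N. Pads are 22 mm wide; open, the fingers measure 114 mm over their backs; the gripper's body (76 mm by 85 mm) begins 54 mm behind the grasp point. The pads swing forward as they close: fully open they stand 13 mm farther back than shut.
Start: joints at [-1.46, 0.276, 1.505, -0, 1.361, -0.121], TCP at [0.132, -0.56, 0.231] pointing down, gripper open.
Joint ranges: [-2.89, 2.89], [-0.75, 2.08], [0.22, 2.7], [-1.18, 4.32], [0.11, 2.71], [-2.7, 2.7]. Speed limits (rad/s): [2.57, 2.57, 3.14, 3.14, 3.14, 3.14].

## Interface

Orientations are given as a 3x3 rotation matrix whose columns are the frame's x, y, z axes.
In Python, from bench import r gives the robot as it stands.
- The arm moves only by the shell command python3 -m jog 'ROWS' [FORCE]. ROWS is JSON, a list of rows, each an object with "angular": the turn, a rotation vector about the world's x, y, z in degrees, a list of three; "translation": the shift along the world's x, y, z in mm, a list of three; "fingers": the finger opening in mm, from 0 to 85.4. In form: [{"angular": [wx, wy, wz], "translation": [dx, dy, dz], "fingers": fingers}, ...]. A call has 1 to 10 rows; each row is the pose to reach, as a shift and turn from the pose commanded when the call began; what a row does not reach only later rows make up. A row lasts 1/8 s, in which the tool goes at most 62.5 mm and 10.7 degrees, less where a joint would pass 70% of its speed; a pose out of reach is approached as far as the arm can. A call with a gripper value outside its range is refused whole. The fingers move at their own pace and stop on an object; FORCE is the grip in N (left out, the last holds). Time passes only in rows, so rows that repeat a pose let the fingers close. It gives the time, the measured TCP pose, the force, the opening and the grip force at its end, in the units of the state.
- r.get_obs(): the state, without advancing time (a new reading comes with each control period).
- r.camera(name): name is "scene" or "top"; returns a dict with "frame" (420x560x3 uint8, blue, green, red), "range_z" (420x560 float32, m along the optical axis (not along the pixel's ray), 0 where there is no reading), "K" (3x3 intrinsics, pixels), "xyz" and "orientation" of the camera in the world. Camera axes: x right, y down, z forward; pixel columns grow to the right and rows downward; lengths in m; the calibration is good to about 2 mm. A picture is of the moment at which its call begins.
- r.close_job(): hands the job in; it is judged then, once.
Trained networks look in the newest picture that a camera, given by its name, has taken for a name from the list of things; names that differ only in an ending like _2 or _b are one class to them, and where a whole thing is asked for, a point or a joint stands for the part that bears it (a point fixed in the world has none). Each returns a list of dicts, best first, with "score" (0 to 1); they miss things now and then, are a little off and sometimes report something else, mostly with a low value. They report only what shows in the picture. A call takes as long as a camera call.
- r.spot_in(label, camera): "rect" ([left, top, right, bottom] in pixels, round what is visible of it).
The state is a dict: "time": time; "q": joint angles; "qd": joint speeds; "tau": joint torques, N m; "eef_pos": TCP position; "orientation": TCP orientation; "ft_force": force on the tool from outside, world axes, zero at the start; "torque": the same for the moment, N m; "gripper_width": finger opening in m; "grasp_force": force on a finger pad.
Only numpy, scipy, OpenCV 4.12 (cv2) and the standard library are available. Lean on these libraries where they do the work, as an engineer would, in place of code of your own. Each camera call takes 0.05 s, during which the arm holds its last target. There are 200 camera calls.

## Task

Put the jar away in the desk carousel without picking it up: push on the finger posts at the rim of the turntable to turn it smoothly, so that nothing on it falls over, until its one empty bay squarely faces the landing where the jar stands, let it come to rest there, and then gently slide the jar with the fingertips all the way into that bay. Do not grip or lift anything, keep the jar upright, leave the empty bay (now with the jar) facing the landing, and leave the things in the other bays and the stapler beside it alone.

Things in the scene. Friction and masses are not known exactly. Their poses are not given: they have to be found in the camera images.
- caddy: Desk carousel, fixed: a pale wooden board, 340 x 250 mm, top 16 mm above the desk, with a grey turntable, 216 mm across, let in flush. Origin: on the turntable's axis at desk height. Its -x axis points to the front (roughly the robot), z up. Board from x = -215 to +125 mm, y = +-125 mm; bare landing from x = -108 to -215 mm. A 6 mm rim, 26 mm above the desk, runs round it except along the front.
- carousel (a joint): How far the turntable has turned about its vertical axis since the start, rad, growing counter-clockwise seen from above (the start, 0, has no fixed relation to the front). It turns freely either way (limits -9 and 9) against 0.05 N m of friction, stops within a few degrees when the push ends and stays where it is left.
- empty_bay (a point): Mouth of the one empty bay: on the turntable floor (15.5 mm above the desk), 100 mm from the axis, midway between the bay's two posts; turns with it. Six plates, 4 mm thick, 42 mm high, run from a hub (18 mm radius, 70 mm high) every 60 degrees and part six equal bays, open at the rim and above. Each ends in an upright metal finger post, 10 mm thick, 100 mm from the axis, top 85 mm above the desk.
- bay_stop (a point): The fixed point 100 mm from the turntable's axis, on the middle line of the landing, where the mouth of the empty bay must come to lie.
- jar: Lidded clear jar, round, 58 mm across, 98 mm high, about 0.1 kg, on the landing. Origin: centre of its underside, z up. Its axis starts 154 to 168 mm in front of the turntable's axis, up to 30 mm off the middle line. It slides when pushed up to about 35 mm above the landing; higher up it may tip. Home, it stands against both plates of the bay, its axis about 65 mm from the turntable's.
- glue_stick: Glue stick standing upright in a bay, 22 mm across, 90 mm high, close to the hub, its axis 35 mm from the turntable's. It can fall over if the turntable is jerked. Origin: centre of its underside.
- clip_a: Black spring clip, 32 x 21 mm, 34 mm high, standing in a bay. Origin: centre of its underside.
- clip_b: A second such spring clip in another bay. Origin: centre of its underside.
- battery: Battery cell, 15 mm thick, 50 mm long, lying in a bay along the bay's middle, its outer end 83 mm from the axis. Origin: centre of its underside.
- memory_stick: Memory stick, 18 x 58 x 9 mm, lying in a bay along the bay's middle, its outer end 89 mm from the axis. Origin: centre of its underside.
- stapler: Stapler, 140 mm long, 36 mm wide, 43 mm high, lying on the desk to the right of the carousel. Bystander. Origin: centre of its underside.

How it is judged:
By the outcome, as a careful person would: the job done as asked, in the order asked, and still so for the second after the job is handed in, with the robot touching nothing.
It also fails if it takes over 54 s, if anything falls off the work surface, if the arm or the gripper's body presses on something with over 40 N, if the wrist force passes 120 N, or if a joint passes its speed limit or range.

## Working session

There is one attempt and no reset: what is moved stays moved. The work goes in short steps, Python scripts to look and compute and a shell command to move; the robot and the scene stay as the last step left them, time stands still between calls to the robot, and variables do not carry over. Pictures are saved under pics/ and viewed, at most 10 in all, crops included, and the job is handed in when it is done.

```bash
mkdir -p pics; cat > h.py <<'E'
import numpy as np, cv2
from bench import r
def shot(cam, name=None):
    c=r.camera(cam)
    if name: cv2.imwrite('pics/'+name,c['frame'])
    return c
def pts(c):
    z=c['range_z']; v,u=np.indices(z.shape); K=c['K']
    p=np.stack([(u-K[0,2])/K[0,0]*z,(v-K[1,2])/K[1,1]*z,z],-1)
    return p@np.array(c['orientation']).T+np.array(c['xyz'])
def proj(c,P):
    q=(np.atleast_2d(P)-np.array(c['xyz']))@np.array(c['orientation'])
    q=q@np.array(c['K']).T
    return q[:,:2]/q[:,2:]
E
python3 - <<'E'
from h import *
o=r.get_obs(); print(o['time'],o['eef_pos'],o['ft_force'],r.grip_depth)
for cam in ('top','scene'):
    c=shot(cam,cam+'0.png'); P=pts(c); print(cam,c['xyz'])
    for n in ['caddy','jar','glue_stick','clip_a','battery','memory_stick','stapler','empty_bay']:
        for d in r.spot_in(n,cam)[:2]:
            l,t,R,b=map(int,d['rect']); print(n,round(d['score'],2),l,t,R,b,np.round(np.nanmedian(P[(t+b)//2-2:(t+b)//2+3,(l+R)//2-2:(l+R)//2+3].reshape(-1,3),0),3))
E
```

```text
0.0 [ 0.13202458 -0.55908794  0.23043759] [ 0.2331929  -0.12111139 -0.14358074] 0.0187
top [ 0.36627815 -0.41885682  0.87063441]
caddy 0.74 123 124 337 346 [ 0.481 -0.333  0.016]
jar 0.88 167 262 206 293 [ 0.398 -0.271  0.115]
glue_stick 0.5 247 181 259 204 [ 0.544 -0.381  0.106]
clip_a 0.63 224 174 238 189 [ 0.583 -0.335  0.033]
clip_a 0.54 215 229 227 249 [ 0.471 -0.318  0.032]
battery 0.72 208 198 221 217 [ 0.533 -0.303  0.029]
memory_stick 0.84 244 228 264 259 [ 0.464 -0.379  0.025]
memory_stick 0.57 364 220 390 292 [ 0.437 -0.606  0.045]
stapler 0.95 364 222 391 293 [ 0.435 -0.606  0.045]
stapler 0.35 207 196 222 218 [ 0.533 -0.303  0.029]
empty_bay 0.71 189 151 300 267 [ 0.521 -0.363  0.07 ]
scene [ 0.05402755 -1.0499169   0.51763632]
caddy 0.82 162 183 340 255 [ 0.473 -0.35   0.021]
jar 0.75 185 172 218 221 [ 0.388 -0.292  0.079]
glue_stick 0.77 285 175 295 205 [ 0.548 -0.389  0.085]
memory_stick 0.66 247 215 265 235 [ 0.463 -0.384  0.026]
stapler 0.66 279 264 354 317 [ 0.427 -0.625  0.034]
empty_bay 0.97 223 166 321 243 [ 0.513 -0.373  0.056]
```

```bash
python3 - <<'E'
from h import *
c=shot('top'); cv2.imwrite('pics/t1.png',cv2.resize(c['frame'][110:360,110:400],None,fx=2.7,fy=2.4)) if 0 else cv2.imwrite('pics/t1.png',cv2.resize(c['frame'][115:355,110:400],None,fx=2.5,fy=2.5,interpolation=cv2.INTER_CUBIC))
P=pts(c); H=P[...,2]
# board: rim 26mm & top 16mm
m=((H>0.012)&(H<0.03)).astype(np.uint8); m[:115]=0;m[355:]=0;m[:,350:]=0
n,L,S,_=cv2.connectedComponentsWithStats(m); k=1+np.argmax(S[1:,4])
xy=P[L==k][:,:2].astype(np.float32)*1000; print(cv2.minAreaRect(xy))
# posts z~.085
m=((H>0.075)&(H<0.095)).astype(np.uint8)
n,L,S,C=cv2.connectedComponentsWithStats(m)
for i in range(1,n):
    if S[i,4]>=3: print(S[i],np.round(P[L==i].mean(0),4))
m=((H>0.062)&(H<0.074)).astype(np.uint8)
n,L,S,C=cv2.connectedComponentsWithStats(m)
for i in range(1,n):
    if S[i,4]>=15: print('hub',S[i],np.round(P[L==i].mean(0),4))
m=((H>0.095)&(H<0.15)).astype(np.uint8)
n,L,S,C=cv2.connectedComponentsWithStats(m)
for i in range(1,n):
    if S[i,4]>=15: print('tall',S[i],np.round(P[L==i].mean(0),4),P[L==i].min(0),P[L==i].max(0))
E
```

```text
((490.92596435546875, -333.7534484863281), (262.7384033203125, 346.73052978515625), 54.50812530517578)
[293   8   6   9  33] [ 0.9048 -0.4604  0.0855]
[  68   13  224  193 1668] [ 0.7046 -0.2464  0.0851]
[285  27  18  17 114] [ 0.8573 -0.4567  0.0849]
[300  30  20  17 127] [ 0.851  -0.4838  0.0853]
[312  40  10  11  32] [ 0.8345 -0.4974  0.0851]
[282  47  39  23 225] [ 0.8008 -0.465   0.0851]
[310  53   7   6  22] [ 0.8148 -0.4916  0.0842]
[302  60   5   3  10] [ 0.8002 -0.4737  0.0894]
[249 150   5   7  31] [ 0.6221 -0.3757  0.0839]
[196 169   7   6  30] [ 0.5876 -0.282   0.0845]
[291 184   6   7  31] [ 0.5579 -0.4519  0.0845]
[248 192  12   6  25] [ 0.5429 -0.3816  0.0852]
[185 223   7   6  30] [ 0.4894 -0.2653  0.0847]
[282 239   5   6  27] [ 0.4601 -0.4347  0.0849]
[228 259   6   6  29] [ 0.4258 -0.3416  0.0854]
[185 263  20  33 106] [ 0.3925 -0.2879  0.0866]
[  0 274  72  63 444] [ 0.352  -0.0153  0.0847]
[ 65 308   2   3   4] [ 0.3457 -0.0588  0.0761]
[ 58 315   2   3   3] [ 0.3345 -0.048   0.076 ]
[ 88 324   4   6   7] [ 0.3163 -0.1019  0.0755]
[ 39 335   2   3   3] [ 0.3015 -
[... 951 characters left out ...]
42066  0.09500058] [ 0.91028309 -0.05370934  0.14999205]
tall [303  49   6  12  44] [ 0.7939 -0.4748  0.1221] [ 0.78973327 -0.47926544  0.09801043] [ 0.79971843 -0.47127147  0.1479226 ]
tall [247 182  13  14 147] [ 0.5505 -0.381   0.1058] [ 0.54017911 -0.39130128  0.0952216 ] [ 0.56246818 -0.37023781  0.10939926]
tall [167 261  35  35 941] [ 0.3967 -0.2674  0.1148] [ 0.36860697 -0.29476087  0.09505401] [ 0.42526582 -0.23912736  0.11892153]
tall [   0  268   67   63 1174] [ 0.3647 -0.0246  0.1221] [ 0.31315924 -0.06520801  0.09507071] [0.41168658 0.03567061 0.1499261 ]
tall [  0 376  37  44 571] [ 0.2197 -0.0346  0.1345] [ 0.17735415 -0.04757192  0.09718348] [0.24551445 0.01879478 0.14994349]
```

View pics/t1.png

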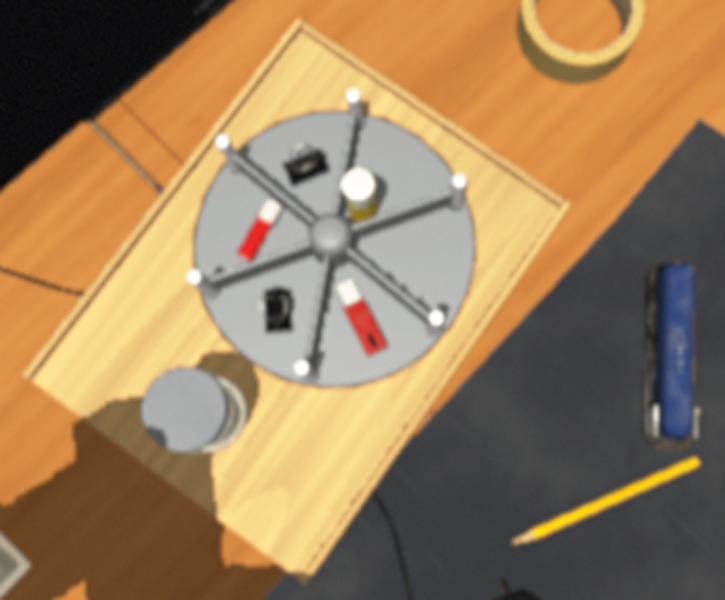

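View pics/scene0.png

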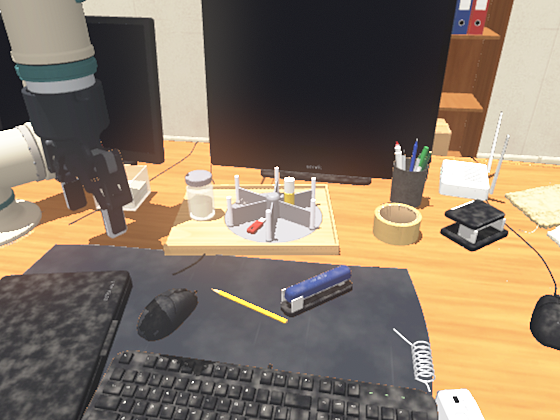

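The top view shows the turntable centred near (332,238). The empty bay is on the right, between the posts at (458,182) and (437,318), and the jar is at (185,410) on the landing at lower left. So the bay has to turn about 115° clockwise. Next I'll refine the front direction.

```bash
cat >> h.py <<'E'
def posts(c):
    P=pts(c);H=P[...,2]
    m=((H>0.077)&(H<0.093)).astype(np.uint8); n,L,S,_=cv2.connectedComponentsWithStats(m)
    q=[P[L==i].mean(0)[:2] for i in range(1,n) if 12<=S[i,4]<=60 and S[i,2]<=10 and S[i,3]<=10]
    return np.array(q)
AX=np.array([.5238,-.3585])
def turn(c):
    q=posts(c)-AX; rr=np.hypot(*q.T); q=q[abs(rr-.1)<.007]
    a=np.degrees(np.arctan2(q[:,1],q[:,0])); print('posts',np.round(a,1))
    return np.degrees(np.angle(np.exp(6j*np.radians(a)).mean()))/6
E
python3 - <<'E'
from h import *
from scipy.optimize import least_squares
c=shot('top'); q=posts(c); q=q[np.hypot(*(q-AX).T)<.107]; q=q[np.hypot(*(q-AX).T)>.09]
s=least_squares(lambda p:np.hypot(q[:,0]-p[0],q[:,1]-p[1])-p[2],[*AX,.1]); print(s.x,len(q)); print(turn(c))
P=pts(c);H=P[...,2]
# rim points and outer silhouettes in frame of guess front direction
f=np.radians(144.5);ex=-np.array([np.cos(f),np.sin(f)]);ey=np.array([-ex[1],ex[0]])
d=P[...,:2]-s.x[:2]; X=d@ex*1e3;Y=d@ey*1e3
def line(u,v,name):
    p=np.polyfit(u,v,1)
    for _ in range(5):
        k=abs(np.polyval(p,u)-v)<2.5; p=np.polyfit(u[k],v[k],1)
    print(name,'slope deg',np.degrees(np.arctan(p[0])),'at0',p[1],k.sum())
rim=(H>.0225)&(H<.030)
for sg in(1,-1):
    k=rim&(abs(Y-sg*122)<8)&(X>-205)&(X<115); line(X[k],Y[k],'side')
k=rim&(abs(X-122)<8)&(abs(Y)<115); line(Y[k],X[k],'back')
top=(H>.012)&(H<.020)
# front edge: per Y bin min X
u=[];v=[]
for y in range(-115,116,3):
    k=top&(abs(Y-y)<1.5)&(X<-150)&(X>-235)
    if k.sum()>5: u.append(y);v.append(X[k].min())
line(np.array(u),np.array(v),'front')
jar=(H>.105)&(H<.125)&(np.hypot(P[...,0]-.397,P[...,1]+.267)<.045)
(cx,cy),rad=cv2.minEnclosingCircle(P[jar][:,:2].astype(np.float32)*1000);print('jar',cx,cy,rad, (np.array([cx,cy])/1e3-s.x[:2])@np.array([ex,ey]).T*1e3)
E
```

```text
[ 0.52411461 -0.35850435  0.09954664] 6
posts [ -10.    50.1  -69.7  110.1 -129.7  170.1]
-9.852217041367762
side slope deg 0.04734914698269235 at0 127.20281618094766 441
side slope deg -0.04447307438522926 at0 -127.31400150431136 462
back slope deg -0.03167036085766198 at0 127.36620522189821 313
front slope deg 0.05670277643592271 at0 -213.9616494626383 77
jar 396.8598937988281 -266.2642517089844 28.593353271484375 [-157.1641406     1.19690568]
```

```bash
python3 - <<'E'
from h import *
o=r.get_obs(); print(np.round(o['orientation'],3),o['time'])
T=np.array([.623,-.348]); d=T/np.linalg.norm(T)
for cam in('top','scene'):
    P=pts(shot(cam)); k=(P[...,2]>.12)&(P[...,0]>.3)&(P[...,0]<1.1)&(P[...,1]>-.7); Q=P[k]
    s=Q[:,:2]@d; l=Q[:,1]*d[0]-Q[:,0]*d[1]
    for a in np.arange(.3,1.1,.1):
        m=(s>a)&(s<a+.1)&(Q[:,2]>.13); 
        if m.sum()>30: print(cam,round(a,1),m.sum(),'lat pct',np.round(np.percentile(l[m],[1,99]),3),'z',np.round(np.percentile(Q[m,2],[1,99]),2))
AXn=np.array([.5241,-.3585])
for a in [6]+list(range(0,-126,-6)):
    p=AXn+.0995*np.array([np.cos(np.radians(a)),np.sin(np.radians(a))]); print(a,np.round((p-[.6231,-.3481])*1000).astype(int))
E
```

```text
[[ 0.973  0.23   0.   ]
 [ 0.23  -0.973 -0.   ]
 [-0.     0.    -1.   ]] 1.0
top 0.3 1930 lat pct [0.14 0.17] z [0.13 0.26]
top 0.4 293 lat pct [0.209 0.225] z [0.13 0.28]
top 0.5 8558 lat pct [-0.187  0.221] z [0.13 0.87]
top 0.6 13230 lat pct [0.15  0.201] z [0.14 0.45]
top 0.7 7810 lat pct [0.117 0.169] z [0.13 0.4 ]
top 0.8 3548 lat pct [0.083 0.128] z [0.13 0.31]
top 0.9 1199 lat pct [-0.041  0.088] z [0.13 0.22]
scene 0.3 4674 lat pct [0.143 0.203] z [0.13 0.4 ]
scene 0.4 154 lat pct [0.209 0.235] z [0.13 0.36]
scene 0.5 5352 lat pct [0.182 0.236] z [0.13 0.42]
scene 0.6 5690 lat pct [0.149 0.204] z [0.13 0.43]
scene 0.7 6038 lat pct [0.118 0.172] z [0.13 0.43]
scene 0.8 6413 lat pct [0.085 0.14 ] z [0.13 0.43]
scene 0.9 6953 lat pct [0.    0.107] z [0.13 0.43]
scene 1.0 1948 lat pct [0.044 0.078] z [0.13 0.43]
6 [0 0]
0 [  1 -10]
-6 [  0 -21]
-12 [ -2 -31]
-18 [ -4 -41]
-24 [ -8 -51]
-30 [-13 -60]
-36 [-19 -69]
-42 [-25 -77]
-48 [-32 -84]
-54 [-41 -91]
-60 [-49 -97]
-66 [ -59 -101]
-72 [ -68 -105]
-78 [ -78 -108]
-84 [ -89 -109]
-90 [ -99 -110]
-96 [-109 -109]
-102 [-120 -108]
-108 [-130 -105]
-114 [-139 -101]
-120 [-149  -97]
```

```bash
python3 -m jog '[{"angular":[0,0,10],"translation":[50,21,0],"fingers":0},{"angular":[0,0,20],"translation":[105,45,0],"fingers":0},{"angular":[0,0,30],"translation":[160,69,0],"fingers":0},{"angular":[0,0,40],"translation":[215,92,0],"fingers":0},{"angular":[0,0,50],"translation":[270,116,0],"fingers":0},{"angular":[0,0,60],"translation":[325,140,0],"fingers":0},{"angular":[0,0,70],"translation":[380,163,0],"fingers":0},{"angular":[0,0,78],"translation":[435,187,0],"fingers":0},{"angular":[0,0,83],"translation":[475,204,0],"fingers":0},{"angular":[0,0,83],"translation":[491,211,0],"fingers":0}]' 20
```

```text
time: 2.35
eef_pos: [0.6252, -0.3471, 0.2306]
orientation: [[-0.112, 0.994, -0.0], [0.994, 0.112, 0.001], [0.001, -0.0, -1.0]]
ft_force: [-1.0, -0.2, 0.2]
gripper_width: 0.0
grasp_force: 0.0
```

```bash
python3 -m jog '[{"angular":[0,0,0],"translation":[0,0,-35],"fingers":0},{"angular":[0,0,0],"translation":[0,0,-70],"fingers":0},{"angular":[0,0,0],"translation":[0,0,-105],"fingers":0},{"angular":[0,0,0],"translation":[0,0,-120],"fingers":0},{"angular":[0,0,0],"translation":[0,0,-120],"fingers":0}]'; python3 - <<'E'
from h import *
o=r.get_obs(); print(o['eef_pos'],o['q'],o['ft_force'],o['orientation'])
c=shot('scene'); cv2.imwrite('pics/s1.png',cv2.resize(c['frame'][60:280,150:400],None,fx=2.5,fy=2.5))
E
```

```text
time: 2.98
eef_pos: [0.6222, -0.3488, 0.1106]
orientation: [[-0.108, 0.994, -0.002], [0.994, 0.108, 0.001], [0.001, -0.002, -1.0]]
ft_force: [-0.1, 1.2, -0.2]
gripper_width: 0.0001
grasp_force: 0.0
[ 0.62222336 -0.34883767  0.11057887] [-6.08298524e-01  5.57521083e-01  1.34980796e+00 -2.33732028e-04
  1.23628549e+00 -7.16816925e-01] [-0.09654866  1.15700439 -0.2008782 ] [[-1.08381005e-01  9.94107826e-01 -1.78535178e-03]
 [ 9.94108750e-01  1.08382855e-01  9.74264069e-04]
 [ 1.16202506e-03 -1.66924211e-03 -9.99997932e-01]]
```

View pics/s1.png

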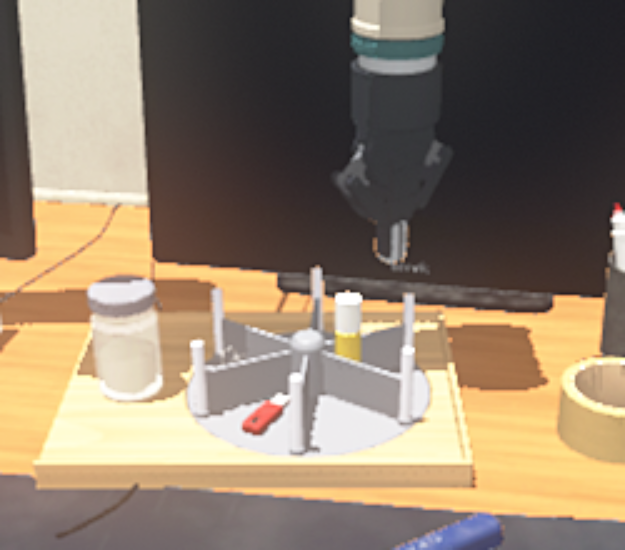

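The picture shows the closed fingers at (395,240), above the far-right bay. Everything is upright. I'll lower and work out the arc rows.

```bash
python3 -m jog '[{"angular":[0,0,0],"translation":[0,0,-20],"fingers":0},{"angular":[0,0,0],"translation":[0,0,-40],"fingers":0},{"angular":[0,0,0],"translation":[1,0,-46],"fingers":0},{"angular":[0,0,0],"translation":[1,0,-46],"fingers":0}]'; cat > arc.py <<'E'
import numpy as np,sys
from bench import r
A=np.array([.5241,-.3585]);
p0=np.array(r.get_obs()['eef_pos'])[:2]; d=p0-A; a0=np.degrees(np.arctan2(d[1],d[0])); print('a0',a0,'r',np.hypot(*d))
a=a0 if len(sys.argv)<3 else float(sys.argv[2])
b=a
for s in map(float,sys.argv[1].split(',')):
    b-=s; p=A+.1*np.array([np.cos(np.radians(b)),np.sin(np.radians(b))]); q=A+.1*np.array([np.cos(np.radians(a)),np.sin(np.radians(a))])
    print(round(b-a,1),np.round((p-(p0 if len(sys.argv)<3 else q))*1000,1))
E
python3 arc.py 1.5,1.5,1.5,1.5,1.5,1.5,2,2.5,2.5,1.5; for a in -12 -38 -64; do python3 arc.py 1,2,3,3.5,3.5,3.5,3.5,3,2,1 $a;done;  python3 arc.py 1,2,3,3,3,3,3,2,1,1 -90
```

```text
time: 3.52
eef_pos: [0.6247, -0.3491, 0.0664]
orientation: [[-0.109, 0.994, 0.001], [0.994, 0.109, -0.001], [-0.001, 0.001, -1.0]]
ft_force: [-0.1, -0.7, -1.0]
gripper_width: -0.0001
grasp_force: 0.0
a0 5.325019944199474 r 0.10105139114623303
-1.5 [-0.8 -2.7]
-3.0 [-0.7 -5.3]
-4.5 [-0.6 -7.9]
-6.0 [ -0.6 -10.6]
-7.5 [ -0.7 -13.2]
-9.0 [ -0.8 -15.8]
-11.0 [ -1.1 -19.3]
-13.5 [ -1.6 -23.6]
-16.0 [ -2.3 -27.9]
-17.5 [ -2.9 -30.5]
a0 5.325019944199474 r 0.10105139114623303
-1.0 [-0.4 -1.7]
-3.0 [-1.2 -5.1]
-6.0 [ -2.7 -10.1]
-9.5 [ -4.8 -15.9]
-13.0 [ -7.2 -21.5]
-16.5 [ -9.9 -26.9]
-20.0 [-13.  -32.2]
-23.0 [-15.9 -36.6]
-25.0 [-18.  -39.4]
-26.0 [-19.  -40.8]
a0 5.325019944199474 r 0.10105139114623303
-1.0 [-1.1 -1.4]
-3.0 [-3.3 -4. ]
-6.0 [-6.9 -7.9]
-9.5 [-11.2 -12.2]
-13.0 [-15.9 -16.1]
-16.5 [-20.7 -19.8]
-20.0 [-25.8 -23.2]
-23.0 [-30.3 -25.9]
-25.0 [-33.4 -27.5]
-26.0 [-35.  -28.3]
a0 5.325019944199474 r 0.10105139114623303
-1.0 [-1.6 -0.8]
-3.0 [-4.8 -2.2]
-6.0 [-9.6 -4.1]
-9.5 [-15.4  -6. ]
-13.0 [-21.3  -7.6]
-16.5 [-27.3  -8.7]
-20.0 [-33.4  -9.6]
-23.0 [-38.6 -10. ]
-25.0 [-42.1 -10.1]
-26.0 [-43.8 -10.1]
a0 5.325019944199474 r 0.10105139114623303
-1.0 [-1.7  0. ]
-3.0 [-5.2  0.1]
-6.0 [-10.5   0.5]
-9.0 [-15.6   1.2]
-12.0 [-20.8   2.2]
-15.0 [-25.9   3.4]
-18.0 [-30.9   4.9]
-20.0 [-34.2   6. ]
-21.0 [-35.8   6.6]
-22.0 [-37.5   7.3]
```

```bash
python3 -m jog '[{"angular":[0,0,-1.5],"translation":[-1,-3,0],"fingers":0},{"angular":[0,0,-3],"translation":[-1,-5,0],"fingers":0},{"angular":[0,0,-4.5],"translation":[-1,-8,0],"fingers":0},{"angular":[0,0,-6],"translation":[-1,-10.5,0],"fingers":0},{"angular":[0,0,-7.5],"translation":[-1,-13,0],"fingers":0},{"angular":[0,0,-9],"translation":[-1,-16,0],"fingers":0},{"angular":[0,0,-11],"translation":[-1,-19.5,0],"fingers":0},{"angular":[0,0,-13.5],"translation":[-1.5,-23.5,0],"fingers":0},{"angular":[0,0,-16],"translation":[-2.5,-28,0],"fingers":0},{"angular":[0,0,-17.5],"translation":[-3,-30.5,0],"fingers":0}]'; python3 - <<'E'
from h import *
c=shot('top'); print(turn(c)); print(r.spot_in('glue_stick','top')[:1])
E
python3 arc.py 1
```

```text
time: 4.78
eef_pos: [0.621, -0.3795, 0.0652]
orientation: [[0.196, 0.981, 0.0], [0.981, -0.196, 0.0], [0.0, 0.0, -1.0]]
ft_force: [-0.6, 0.8, -0.1]
gripper_width: 0.0002
grasp_force: 0.3
posts [ -21.3   38.1  -81.8   98.  -141.6  158.4]
-21.685073197405583
[{'rect': [247.9, 184.6, 260.2, 206.1], 'score': 0.77}]
a0 -12.327960613574655 r 0.09923427018440838
-1.0 [ 0.4 -1.9]
```

```bash
python3 -m jog '[{"angular":[0,0,-1],"translation":[-0.5,-1.5,0],"fingers":0},{"angular":[0,0,-3],"translation":[-1,-5,0],"fingers":0},{"angular":[0,0,-6],"translation":[-2.5,-10,0],"fingers":0},{"angular":[0,0,-9.5],"translation":[-5,-16,0],"fingers":0},{"angular":[0,0,-13],"translation":[-7,-21.5,0],"fingers":0},{"angular":[0,0,-16.5],"translation":[-10,-27,0],"fingers":0},{"angular":[0,0,-20],"translation":[-13,-32,0],"fingers":0},{"angular":[0,0,-23],"translation":[-16,-36.5,0],"fingers":0},{"angular":[0,0,-25],"translation":[-18,-39.5,0],"fingers":0},{"angular":[0,0,-26],"translation":[-19,-41,0],"fingers":0}]'; python3 -m jog '[{"angular":[0,0,-1],"translation":[-1,-1.5,0],"fingers":0},{"angular":[0,0,-3],"translation":[-3.5,-4,0],"fingers":0},{"angular":[0,0,-6],"translation":[-7,-8,0],"fingers":0},{"angular":[0,0,-9.5],"translation":[-11,-12,0],"fingers":0},{"angular":[0,0,-13],"translation":[-16,-16,0],"fingers":0},{"angular":[0,0,-16.5],"translation":[-20.5,-20,0],"fingers":0},{"angular":[0,0,-20],"translation":[-26,-23,0],"fingers":0},{"angular":[0,0,-23],"translation":[-30.5,-26,0],"fingers":0},{"angular":[0,0,-25],"translation":[-33.5,-27.5,0],"fingers":0},{"angular":[0,0,-26],"translation":[-35,-28.5,0],"fingers":0}]'; python3 - <<'E'
from h import *
c=shot('top'); print(turn(c)); print(r.spot_in('glue_stick','top')[:1])
E
python3 arc.py 1
```

```text
time: 6.12
eef_pos: [0.602, -0.4203, 0.0653]
orientation: [[0.606, 0.796, 0.0], [0.796, -0.606, 0.0], [0.0, -0.0, -1.0]]
ft_force: [-0.2, 1.6, 0.7]
gripper_width: 0.0001
grasp_force: 0.3
time: 7.38
eef_pos: [0.567, -0.4487, 0.0654]
orientation: [[0.893, 0.449, 0.0], [0.449, -0.893, -0.0], [0.0, 0.0, -1.0]]
ft_force: [0.5, 0.5, 0.1]
gripper_width: -0.0003
grasp_force: 0.3
posts [ -14.2   45.7 -134.2  165.9]
-14.208314548398226
[]
a0 -64.63877577989635 r 0.10003417814664789
-1.0 [-1.6 -0.7]
```

```bash
python3 -m jog '[{"angular":[0,0,-1],"translation":[-1.5,-1,0],"fingers":0},{"angular":[0,0,-3],"translation":[-5,-2,0],"fingers":0},{"angular":[0,0,-6],"translation":[-9.5,-4,0],"fingers":0},{"angular":[0,0,-9.5],"translation":[-15.5,-6,0],"fingers":0},{"angular":[0,0,-13],"translation":[-21.5,-7.5,0],"fingers":0},{"angular":[0,0,-16.5],"translation":[-27.5,-8.5,0],"fingers":0},{"angular":[0,0,-20],"translation":[-33.5,-9.5,0],"fingers":0},{"angular":[0,0,-23],"translation":[-38.5,-10,0],"fingers":0},{"angular":[0,0,-25],"translation":[-42,-10,0],"fingers":0},{"angular":[0,0,-26],"translation":[-44,-10,0],"fingers":0}]';  python3 - <<'E'
from h import *
c=shot('top','t3.png'); print(turn(c)); print(r.spot_in('glue_stick','top')[:1])
E
python3 arc.py 1,2,3,3,3,3,3,2,1,1
```

```text
time: 8.72
eef_pos: [0.5229, -0.4587, 0.0654]
orientation: [[1.0, 0.012, 0.0], [0.012, -1.0, -0.0], [0.0, 0.0, -1.0]]
ft_force: [0.7, 0.1, -0.3]
gripper_width: -0.0001
grasp_force: 0.3
posts [ 19.6 -40.2  79.8]
19.74237492330489
[{'rect': [246.1, 209.3, 259.8, 230.8], 'score': 0.54}]
a0 -90.74592992219706 r 0.10027796784463647
-1.0 [-1.7  0.3]
-3.0 [-5.2  0.5]
-6.0 [-10.4   1. ]
-9.0 [-15.6   1.7]
-12.0 [-20.8   2.7]
-15.0 [-25.8   4. ]
-18.0 [-30.8   5.6]
-20.0 [-34.1   6.8]
-21.0 [-35.7   7.4]
-22.0 [-37.4   8. ]
```

```bash
python3 -m jog '[{"angular":[0,0,-1],"translation":[-2,0,0],"fingers":0},{"angular":[0,0,-3],"translation":[-5,0.5,0],"fingers":0},{"angular":[0,0,-6],"translation":[-10.5,1,0],"fingers":0},{"angular":[0,0,-9],"translation":[-15.5,1.5,0],"fingers":0},{"angular":[0,0,-12],"translation":[-21,2.5,0],"fingers":0},{"angular":[0,0,-15],"translation":[-26,4,0],"fingers":0},{"angular":[0,0,-18],"translation":[-31,5.5,0],"fingers":0},{"angular":[0,0,-20],"translation":[-34,7,0],"fingers":0},{"angular":[0,0,-21],"translation":[-35.5,7.5,0],"fingers":0},{"angular":[0,0,-22],"translation":[-37.5,8,0],"fingers":0}]';  python3 - <<'E'
from h import *
c=shot('top','t4.png'); print(turn(c)); print(r.spot_in('glue_stick','top')[:1])
E
python3 arc.py 0.5,0.5,0.5,0.5,.5,.5,.5
```

```text
time: 10.07
eef_pos: [0.4857, -0.4505, 0.0654]
orientation: [[0.932, -0.363, 0.0], [-0.363, -0.932, 0.0], [0.0, -0.0, -1.0]]
ft_force: [0.3, 0.8, -0.2]
gripper_width: -0.0001
grasp_force: 0.3
posts [118.  178.2]
-1.886083027185208
[{'rect': [241.2, 216.0, 258.3, 235.7], 'score': 0.75}]
a0 -112.82998794398554 r 0.09979947762360616
-0.5 [-0.9  0.2]
-1.0 [-1.7  0.5]
-1.5 [-2.5  0.9]
-2.0 [-3.3  1.2]
-2.5 [-4.1  1.6]
-3.0 [-4.8  2. ]
-3.5 [-5.6  2.4]
```

```bash
python3 -m jog '[{"angular":[0,0,-0.5],"translation":[-1,0.2,0],"fingers":0},{"angular":[0,0,-1],"translation":[-1.7,0.5,0],"fingers":0},{"angular":[0,0,-2],"translation":[-3.3,1.2,0],"fingers":0},{"angular":[0,0,-2.5],"translation":[-4.1,1.6,0],"fingers":0},{"angular":[0,0,-3],"translation":[-4.8,2,0],"fingers":0},{"angular":[0,0,-3],"translation":[-5,2,0],"fingers":0}]'; python3 -m jog '[{"angular":[0,0,0],"translation":[4,-6,0],"fingers":0},{"angular":[0,0,0],"translation":[10,-12,20],"fingers":0},{"angular":[0,0,0],"translation":[10,-40,60],"fingers":0},{"angular":[0,0,0],"translation":[10,-80,100],"fingers":0},{"angular":[0,0,0],"translation":[0,-130,100],"fingers":0}]';  python3 - <<'E'
from h import *
c=shot('top'); cv2.imwrite('pics/t5.png',cv2.resize(c['frame'][115:355,110:400],None,fx=2.5,fy=2.5,interpolation=cv2.INTER_CUBIC)); print(turn(c)); print(r.spot_in('glue_stick','top')[:1])
E
```

```text
time: 10.92
eef_pos: [0.4805, -0.4486, 0.0653]
orientation: [[0.912, -0.41, -0.0], [-0.41, -0.912, 0.0], [-0.0, 0.0, -1.0]]
ft_force: [0.8, -0.4, 0.6]
gripper_width: -0.0002
grasp_force: 0.3
time: 11.55
eef_pos: [0.4829, -0.5815, 0.1707]
orientation: [[0.913, -0.409, 0.006], [-0.409, -0.913, -0.008], [0.008, 0.005, -1.0]]
ft_force: [0.2, -0.7, 0.5]
gripper_width: 0.0004
grasp_force: 0.0
posts [  -5.2   54.6  114.9 -124.6]
-5.064546232395428
[]
```

View pics/t5.png

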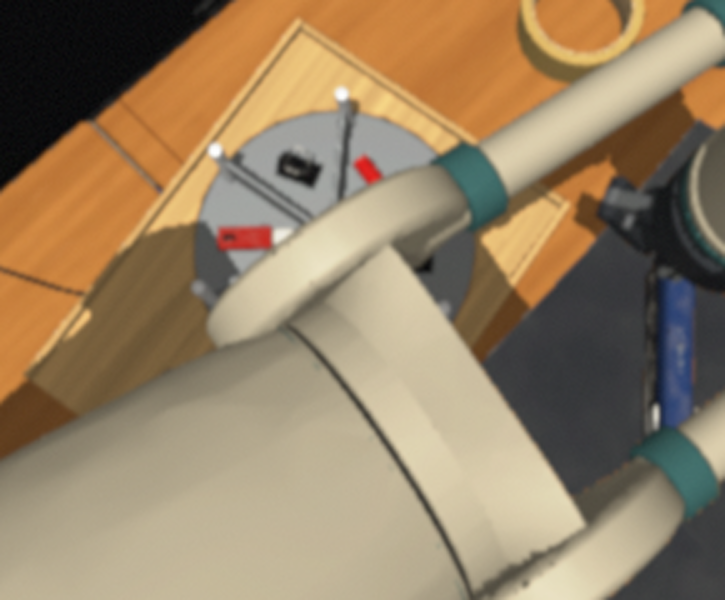

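The arm hides most of the table in this view. The visible posts put the bay at 144.9° against 144.5° wanted. I'll swing to the pre-push pose behind the jar, tilted with the fingertips forward, and check again from there.

```bash
python3 - <<'E'
from h import *
from scipy.spatial.transform import Rotation as R
o=r.get_obs(); u=np.array([.814,-.581,0]);L=np.array([.581,.814,0]);t=np.radians(35)
z=u*np.sin(t)-np.array([0,0,1])*np.cos(t); y=-L; x=np.cross(y,z)
W=np.column_stack([x,y,z]); print(W.round(2))
print((R.from_matrix(W)*R.from_matrix(np.array(o['orientation'])).inv()).as_rotvec(degrees=True), (np.array([.345,-.2307,.2])-o['eef_pos'])*1000)
E
```

```text
[[ 0.67 -0.58  0.47]
 [-0.48 -0.81 -0.33]
 [ 0.57 -0.   -0.82]]
[-17.17660529 -30.38664435 -10.6355785 ] [-133.93903067  354.33768943   34.27460238]
```

```bash
python3 -m jog '[{"angular":[0,0,0],"translation":[-10,30,30],"fingers":36},{"angular":[-3,-5,-2],"translation":[-27,75,40],"fingers":36},{"angular":[-6,-10,-3.5],"translation":[-45,120,40],"fingers":36},{"angular":[-9,-15,-5],"translation":[-63,165,40],"fingers":36},{"angular":[-12,-20,-7],"translation":[-80,210,40],"fingers":36},{"angular":[-14,-25,-9],"translation":[-97,255,40],"fingers":36},{"angular":[-17,-30.5,-10.5],"translation":[-115,300,40],"fingers":36},{"angular":[-17,-30.5,-10.5],"translation":[-130,340,40],"fingers":36},{"angular":[-17,-30.5,-10.5],"translation":[-134,354,36],"fingers":36},{"angular":[-17,-30.5,-10.5],"translation":[-134,354,34],"fingers":36}]'; python3 - <<'E'
from h import *
o=r.get_obs(); print(np.round(o['q'],2))
c=shot('top'); cv2.imwrite('pics/t6.png',cv2.resize(c['frame'][115:355,110:400],None,fx=2.5,fy=2.5,interpolation=cv2.INTER_CUBIC)); print(turn(c)); print(r.spot_in('glue_stick','top')[:1],r.spot_in('jar','top')[:1])
E
```

```text
time: 12.9
eef_pos: [0.3461, -0.223, 0.199]
orientation: [[0.672, -0.572, 0.471], [-0.471, -0.821, -0.323], [0.572, -0.005, -0.821]]
ft_force: [0.8, -0.5, 0.5]
gripper_width: 0.0357
grasp_force: 0.0
[-0.89 -0.25  2.3   0.33  0.52  1.05]
posts [  -5.1   54.6  -65.   114.9 -125.   175. ]
-5.098356530558744
[{'rect': [240.7, 215.5, 255.1, 233.0], 'score': 0.45}] [{'rect': [166.9, 259.1, 209.1, 295.0], 'score': 0.87}]
```

View pics/t6.png

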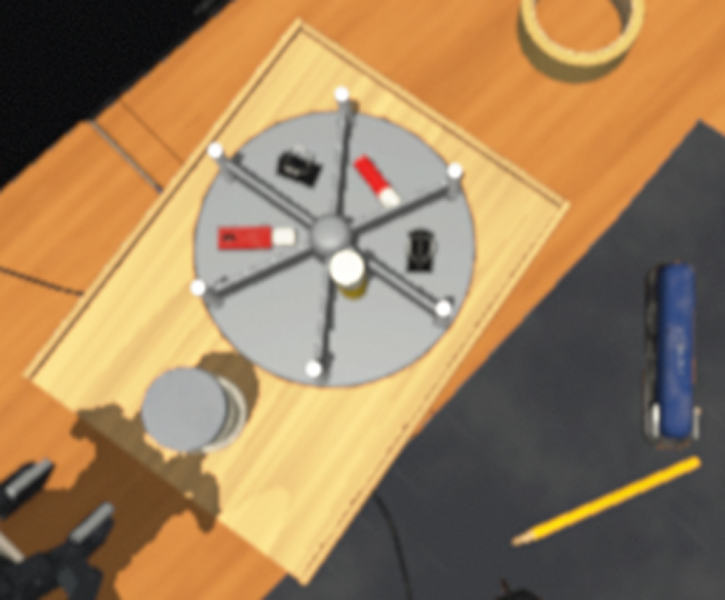

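Everything is upright: glue stick at (347,270), empty bay facing the jar at (185,410), and fingertips behind the jar at (30,485) and (95,525). The bay is 0.4° off square, so I'll descend.

```bash
python3 -m jog '[{"angular":[0,0,0],"translation":[-1,-3,-40],"fingers":36},{"angular":[0,0,0],"translation":[-1,-5,-80],"fingers":36},{"angular":[0,0,0],"translation":[-1,-6,-120],"fingers":36},{"angular":[0,0,0],"translation":[-1,-6,-155],"fingers":36},{"angular":[0,0,0],"translation":[-1,-6,-168],"fingers":36},{"angular":[0,0,0],"translation":[-1,-6,-168],"fingers":36},{"angular":[0,0,0],"translation":[-1,-6,-168],"fingers":36}]'; python3 - <<'E'
from h import *
o=r.get_obs(); p=np.array(o['eef_pos']); A=np.array([.5241,-.3585]); d=(p[:2]-A)*1000
print(np.round(o['q'],2), 'X',d@[.814,-.581],'Y',d@[.581,.814])
c=shot('scene'); cv2.imwrite('pics/s2.png',cv2.resize(c['frame'][100:280,100:360],None,fx=3,fy=3))
E
```

```text
time: 13.92
eef_pos: [0.3716, -0.214, 0.0631]
orientation: [[0.655, -0.537, 0.532], [-0.47, -0.84, -0.269], [0.592, -0.074, -0.803]]
ft_force: [0.2, 0.1, 0.4]
gripper_width: 0.0362
grasp_force: 0.0
[-0.91  0.12  2.58  2.08  0.3  -0.77] X -208.07398906916063 Y 29.052039507761467
```

View pics/s2.png

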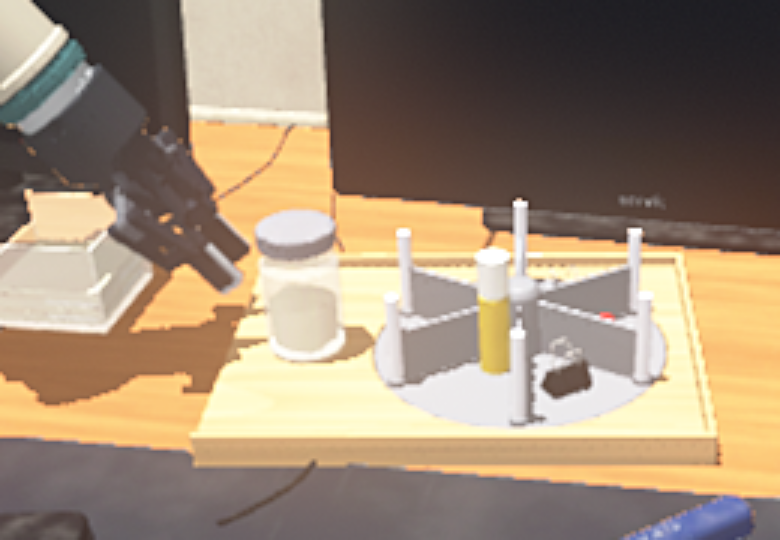

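The wrist is near its singularity: q5 is 0.3, and the tips are stopped at (230,275) beside the jar, untouched. I'll rise, cut the tilt to about 15° and stay a little higher, so the gripper body clears the jar lid.

```bash
python3 -m jog '[{"angular":[0,0,0],"translation":[-5,0,30],"fingers":36},{"angular":[0,0,0],"translation":[-10,0,70],"fingers":36},{"angular":[0,0,0],"translation":[-10,0,110],"fingers":36},{"angular":[3,4,0],"translation":[-10,0,140],"fingers":36},{"angular":[6,8,0],"translation":[-10,0,150],"fingers":36},{"angular":[6,8,0],"translation":[-10,0,150],"fingers":36},{"angular":[6,8,0],"translation":[-10,0,150],"fingers":36}]'; cat > st.py <<'E'
from h import *
from scipy.spatial.transform import Rotation as R
import sys
T=float(sys.argv[1]); o=r.get_obs(); u=np.array([.814,-.581,0]);L=np.array([.581,.814,0]);t=np.radians(T)
z=u*np.sin(t)-np.array([0,0,1])*np.cos(t); W=np.column_stack([np.cross(-L,z),-L,z])
print('rot to go',(R.from_matrix(W)*R.from_matrix(np.array(o['orientation'])).inv()).as_rotvec(degrees=True).round(1))
p=np.array(o['eef_pos']);d=(p-[.5241,-.3585,0])*1000
print('q',np.round(o['q'],2),'X',d@u,'Y',d@L,'z',d[2],'f',np.round(o['ft_force'],1))
if len(sys.argv)>2:
    X,Z=map(float,sys.argv[2:]); print('shift',(np.array([524.1,-358.5,Z])+X*u-p*1000).round(1))
E
python3 st.py 15 -212 200
```

```text
time: 14.85
eef_pos: [0.3599, -0.2143, 0.2148]
orientation: [[0.727, -0.552, 0.409], [-0.527, -0.83, -0.183], [0.44, -0.083, -0.894]]
ft_force: [1.4, 0.9, -0.4]
gripper_width: 0.0362
grasp_force: 0.0
rot to go [ 2.5 11.9 -1.4]
q [-0.88 -0.19  2.15  0.29  0.79  1.13] X -217.44487607695353 Y 21.94398977702343 z 214.8140615601713 f [ 1.4  0.9 -0.4]
shift [ -8.3 -21.  -14.8]
```

```bash
python3 -m jog '[{"angular":[1,6,-1],"translation":[-4,-10,0],"fingers":36},{"angular":[2.5,12,-1.5],"translation":[-8,-21,-15],"fingers":36},{"angular":[2.5,12,-1.5],"translation":[-8,-21,-15],"fingers":36},{"angular":[2.5,12,-1.5],"translation":[-8,-21,-15],"fingers":36}]'; python3 st.py 15 -212 110
```

```text
time: 15.35
eef_pos: [0.3526, -0.233, 0.1982]
orientation: [[0.787, -0.579, 0.214], [-0.56, -0.815, -0.146], [0.259, -0.005, -0.966]]
ft_force: [-0.6, 0.3, 0.3]
gripper_width: 0.0358
grasp_force: 0.0
rot to go [-0.2  0.2 -0.1]
q [-0.79 -0.07  2.03  0.06  0.93  1.37] X -212.56883815334012 Y 2.52561606693107 z 198.21842259179323 f [-0.6  0.3  0.3]
shift [ -1.   -2.4 -88.2]
```

```bash
python3 -m jog '[{"angular":[0,0,0],"translation":[0,-1,-40],"fingers":36},{"angular":[0,0,0],"translation":[-1,-2,-80],"fingers":36},{"angular":[0,0,0],"translation":[-1,-2,-105],"fingers":36},{"angular":[0,0,0],"translation":[-1,-2,-105],"fingers":36}]'; python3 st.py 15 -212 42
```

```text
time: 15.85
eef_pos: [0.3501, -0.2335, 0.0921]
orientation: [[0.787, -0.579, 0.211], [-0.561, -0.815, -0.144], [0.255, -0.006, -0.967]]
ft_force: [0.1, -0.5, 0.2]
gripper_width: 0.0363
grasp_force: 0.0
rot to go [-0.4  0.  -0.1]
q [-0.8   0.06  2.22  0.09  0.61  1.32] X -214.28483237163897 Y 0.6221937123203228 z 92.13777841079607 f [ 0.1 -0.5  0.2]
shift [  1.5  -1.8 -50.1]
```

```bash
python3 -m jog '[{"angular":[0,0,0],"translation":[0,-1,-25],"fingers":36},{"angular":[0,0,0],"translation":[1,-1,-50],"fingers":36},{"angular":[0,0,0],"translation":[1,-1,-50],"fingers":36},{"angular":[0,0,0],"translation":[1,-1,-50],"fingers":36}]'; python3 st.py 15 -198 42; python3 - <<'E'
from h import *
c=shot('scene'); cv2.imwrite('pics/s3.png',cv2.resize(c['frame'][100:280,100:360],None,fx=3,fy=3))
E
```

```text
time: 16.35
eef_pos: [0.3538, -0.237, 0.0451]
orientation: [[0.786, -0.579, 0.216], [-0.559, -0.816, -0.148], [0.262, -0.004, -0.965]]
ft_force: [0.0, -0.2, -0.8]
gripper_width: 0.0359
grasp_force: 0.0
rot to go [-0.1  0.3 -0.2]
q [-0.8   0.16  2.29  0.12  0.44  1.29] X -209.20811529504633 Y 0.013265362670536357 z 45.0915102899616 f [ 0.  -0.2 -0.8]
shift [ 9.1 -6.5 -3.1]
```

View pics/s3.png

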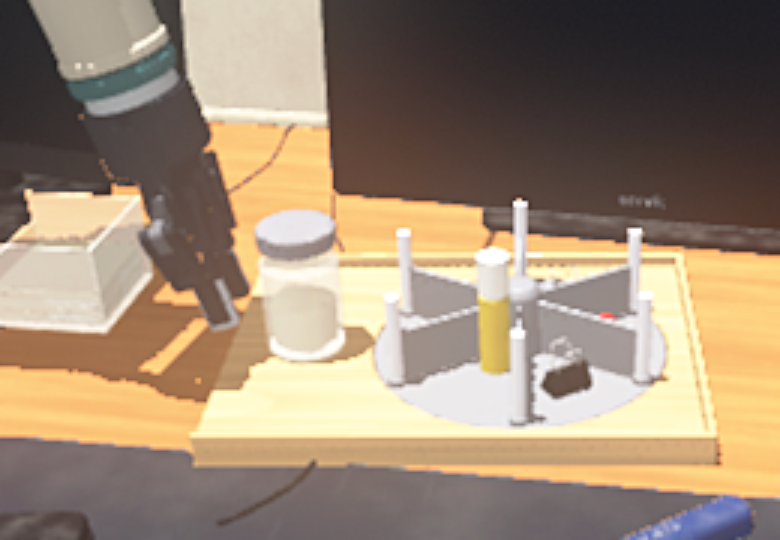

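The fingertips at (225,315) are behind the jar at (300,330), and the gripper body stays clear of the lid. I'll push slowly along the middle line.

```bash
python3 -m jog '[{"angular":[0,0,0],"translation":[3.5,-2.5,-2],"fingers":36},{"angular":[0,0,0],"translation":[6.5,-4.5,-4],"fingers":36},{"angular":[0,0,0],"translation":[10,-7,-4],"fingers":36},{"angular":[0,0,0],"translation":[12,-8.5,-4],"fingers":36},{"angular":[0,0,0],"translation":[14.5,-10.5,-4],"fingers":36},{"angular":[0,0,0],"translation":[17,-12,-4],"fingers":36},{"angular":[0,0,0],"translation":[19.5,-14,-4],"fingers":36},{"angular":[0,0,0],"translation":[23,-16.5,-4],"fingers":36},{"angular":[0,0,0],"translation":[26,-18.5,-4],"fingers":36},{"angular":[0,0,0],"translation":[29.5,-21,-4],"fingers":36}]'; cat > look.py <<'E'
from h import *
import sys
c=shot('top'); print('phase',turn(c)); P=pts(c);H=P[...,2]
s=r.spot_in('jar','top'); print(s[:1])
if s:
    l,t,R,b=[int(v) for v in s[0]['rect']]; m=np.zeros(H.shape,bool); m[t-2:b+3,l-2:R+3]=1; m&=(H>.105)&(H<.122)
    Q=P[m]; (x,y),rad=cv2.minEnclosingCircle(Q[:,:2].astype(np.float32)*1000); d=np.array([x-524.1,y+358.5]); print('jar X',d@[.814,-.581],'Y',d@[.581,.814],rad,'ztop',np.percentile(Q[:,2],[5,50,95]).round(4))
if len(sys.argv)>1: cv2.imwrite('pics/'+sys.argv[1],cv2.resize(c['frame'][115:355,110:400],None,fx=2.5,fy=2.5,interpolation=cv2.INTER_CUBIC))
E
python3 look.py; python3 st.py 15
```

```text
time: 17.65
eef_pos: [0.3828, -0.2572, 0.0396]
orientation: [[0.787, -0.578, 0.214], [-0.56, -0.816, -0.146], [0.259, -0.005, -0.966]]
ft_force: [0.0, 0.5, 0.2]
gripper_width: 0.0359
grasp_force: 0.2
posts [  -5.2   54.8  -65.   114.8 -125.   174.9]
phase -5.1323640317145145
[]
rot to go [-0.2  0.2 -0.2]
q [-0.78  0.21  2.22  0.11  0.45  1.32] X -173.2402682223612 Y 0.22836077862491924 z 39.782125238677715 f [-0.3  0.1  0.5]
```

```bash
python3 -m jog '[{"angular":[0,0,0],"translation":[2.5,-1.5,0],"fingers":36},{"angular":[0,0,0],"translation":[5,-3.5,0],"fingers":36},{"angular":[0,0,0],"translation":[8,-6,0],"fingers":36},{"angular":[0,0,0],"translation":[11.5,-8,0],"fingers":36},{"angular":[0,0,0],"translation":[14.5,-10.5,0],"fingers":36},{"angular":[0,0,0],"translation":[18,-13,0],"fingers":36},{"angular":[0,0,0],"translation":[21,-15,0],"fingers":36},{"angular":[0,0,0],"translation":[24.5,-17.5,0],"fingers":36},{"angular":[0,0,0],"translation":[27,-19.5,0],"fingers":36},{"angular":[0,0,0],"translation":[29.5,-21,0],"fingers":36}]'; python3 look.py; python3 st.py 15;  python3 - <<'E'
from h import *
c=shot('scene'); cv2.imwrite('pics/s4.png',cv2.resize(c['frame'][100:280,100:360],None,fx=3,fy=3))
E
```

```text
time: 19.0
eef_pos: [0.4123, -0.2783, 0.0396]
orientation: [[0.787, -0.578, 0.214], [-0.56, -0.816, -0.146], [0.26, -0.005, -0.966]]
ft_force: [-0.6, -0.4, -0.3]
gripper_width: 0.0359
grasp_force: 0.5
posts [  -5.2   54.6  -65.   114.8 -125.   174.9]
phase -5.139414033577984
[{'rect': [188.0, 236.5, 225.7, 273.6], 'score': 0.88}]
jar X -109.34104855957032 Y -3.386365258789074 33.57241439819336 ztop [0.1122 0.1149 0.1172]
rot to go [-0.2  0.2 -0.2]
q [-0.77  0.26  2.15  0.09  0.47  1.34] X -137.29639799376886 Y 0.3392461325570568 z 39.69352577809361 f [ 0.  -0.1 -0. ]
```

View pics/s4.png

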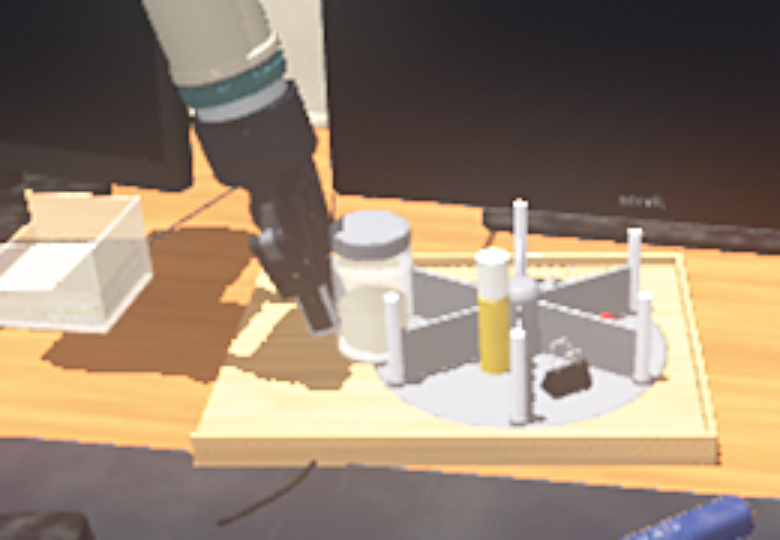

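The jar is upright at (372,290) and entering the bay between the front posts; the table hasn't moved. I'll keep pushing.

```bash
python3 -m jog '[{"angular":[0,0,0],"translation":[2.5,-1.5,0],"fingers":36},{"angular":[0,0,0],"translation":[5,-3.5,0],"fingers":36},{"angular":[0,0,0],"translation":[8,-6,0],"fingers":36},{"angular":[0,0,0],"translation":[11.5,-8,0],"fingers":36},{"angular":[0,0,0],"translation":[14.5,-10.5,0],"fingers":36},{"angular":[0,0,0],"translation":[18,-13,0],"fingers":36},{"angular":[0,0,0],"translation":[20.5,-14.5,0],"fingers":36},{"angular":[0,0,0],"translation":[22.5,-16,0],"fingers":36},{"angular":[0,0,0],"translation":[24,-17,0],"fingers":36},{"angular":[0,0,0],"translation":[24.5,-17.5,0],"fingers":36}]'; python3 look.py; python3 st.py 15
```

```text
time: 20.4
eef_pos: [0.4367, -0.2956, 0.0396]
orientation: [[0.787, -0.578, 0.214], [-0.56, -0.816, -0.146], [0.259, -0.005, -0.966]]
ft_force: [-0.0, -0.1, -0.6]
gripper_width: 0.0356
grasp_force: 0.2
posts [  -5.3   54.6  -65.   114.9 -125.   174.9]
phase -5.152923067202521
[{'rect': [199.1, 222.1, 236.0, 259.6], 'score': 0.83}]
jar X -79.43995752563478 Y -3.4657522827148535 33.90452575683594 ztop [0.1123 0.1149 0.1171]
rot to go [-0.2  0.2 -0.2]
q [-0.76  0.29  2.09  0.08  0.5   1.36] X -107.73475439962631 Y 0.3687285219443999 z 39.62881749661898 f [-0.1 -0.1 -0.1]
```

```bash
python3 -m jog '[{"angular":[0,0,0],"translation":[1,-0.7,0],"fingers":36},{"angular":[0,0,0],"translation":[2,-1.5,0],"fingers":36},{"angular":[0,0,0],"translation":[3,-2.2,0],"fingers":36},{"angular":[0,0,0],"translation":[4,-2.9,0],"fingers":36},{"angular":[0,0,0],"translation":[5,-3.6,0],"fingers":36},{"angular":[0,0,0],"translation":[5.5,-4,0],"fingers":36},{"angular":[0,0,0],"translation":[5.5,-4,0],"fingers":36}]'; python3 look.py; python3 st.py 15
```

```text
time: 21.38
eef_pos: [0.4422, -0.2997, 0.0397]
orientation: [[0.787, -0.578, 0.214], [-0.56, -0.816, -0.147], [0.26, -0.005, -0.966]]
ft_force: [-0.6, 0.8, 0.1]
gripper_width: 0.0364
grasp_force: 0.2
posts [  -5.1   54.7  -65.2  114.9 -125.   160.2  174.8]
phase -6.704393909198669
[{'rect': [201.6, 218.8, 233.9, 257.3], 'score': 0.77}]
jar X -72.53727622070313 Y -5.471789880371106 34.997596740722656 ztop [0.1122 0.1147 0.117 ]
rot to go [-0.2  0.2 -0.2]
q [-0.75  0.3   2.08  0.08  0.5   1.37] X -100.94856893893215 Y 0.3143219594767789 z 39.629168321560364 f [ 0.4  1.  -0.2]
```

```bash
python3 -m jog '[{"angular":[0,0,0],"translation":[0.8,-0.6,0],"fingers":36},{"angular":[0,0,0],"translation":[1.6,-1.2,0],"fingers":36},{"angular":[0,0,0],"translation":[1.6,-1.2,0],"fingers":36}]'; python3 look.py; python3 st.py 15
```

```text
time: 21.85
eef_pos: [0.4438, -0.3009, 0.0397]
orientation: [[0.787, -0.578, 0.214], [-0.56, -0.816, -0.147], [0.26, -0.005, -0.966]]
ft_force: [-0.8, -0.3, -0.8]
gripper_width: 0.0358
grasp_force: 0.2
posts [  -5.1   54.6  -65.1  114.9 -125.   174.9]
phase -5.141288209375375
[{'rect': [200.9, 217.6, 235.4, 256.5], 'score': 0.74}]
jar X -71.49519162597657 Y -4.670397363281261 34.93483352661133 ztop [0.1124 0.1147 0.1171]
rot to go [-0.2  0.2 -0.2]
q [-0.75  0.3   2.07  0.08  0.51  1.37] X -98.91307687941035 Y 0.26114595420382297 z 39.63715278735733 f [-0.6  0.7  0.4]
```

```bash
cat > jx.py <<'E'
from h import *
for _ in range(1):
    c=shot('top'); P=pts(c); H=P[...,2]; d=(P[...,:2]-[.5241,-.3585])*1000; X=d@[.814,-.581]; Y=d@[.581,.814]
    m=(H>.109)&(H<.120)&(abs(Y)<32)&(X>-85)&(X<-20)
    k=m&(abs(Y)<6); print('Xfront',np.percentile(X[k],98),'-> X',np.percentile(X[k],98)-28.3,'Yrange',np.percentile(Y[m&(X>-72)],[1,99]))
E
python3 -m jog '[{"angular":[0,0,0],"translation":[0.8,-0.6,0],"fingers":36},{"angular":[0,0,0],"translation":[1.6,-1.2,0],"fingers":36},{"angular":[0,0,0],"translation":[1.6,-1.2,0],"fingers":36}]'; python3 jx.py;  python3 st.py 15
```

```text
time: 22.32
eef_pos: [0.4454, -0.3021, 0.0396]
orientation: [[0.787, -0.578, 0.214], [-0.559, -0.816, -0.146], [0.26, -0.005, -0.966]]
ft_force: [0.2, 0.1, -0.5]
gripper_width: 0.0365
grasp_force: 0.2
Xfront -37.15482299164194 -> X -65.45482299164195 Yrange [-27.73024638  25.86362513]
rot to go [-0.2  0.2 -0.2]
q [-0.75  0.31  2.07  0.08  0.51  1.37] X -96.88632836799398 Y 0.21178780952490034 z 39.646666718544274 f [-0.3 -0.5 -0.8]
```

```bash
python3 -m jog '[{"angular":[0,0,0],"translation":[0.8,-0.6,0],"fingers":36},{"angular":[0,0,0],"translation":[1.2,-0.9,0],"fingers":36},{"angular":[0,0,0],"translation":[1.2,-0.9,0],"fingers":36}]'; python3 jx.py
```

```text
time: 22.75
eef_pos: [0.4466, -0.3029, 0.0396]
orientation: [[0.787, -0.578, 0.214], [-0.559, -0.816, -0.146], [0.26, -0.005, -0.966]]
ft_force: [-0.4, 0.7, 0.1]
gripper_width: 0.036
grasp_force: 0.2
Xfront -35.651493556633305 -> X -63.95149355663331 Yrange [-27.56763647  26.02820622]
```

```bash
python3 -m jog '[{"angular":[0,0,0],"translation":[0.8,-0.6,0],"fingers":36},{"angular":[0,0,0],"translation":[1.2,-0.9,0],"fingers":36},{"angular":[0,0,0],"translation":[1.2,-0.9,0],"fingers":36}]'; python3 jx.py;  python3 look.py
```

```text
time: 23.18
eef_pos: [0.4477, -0.3038, 0.0396]
orientation: [[0.787, -0.578, 0.214], [-0.56, -0.816, -0.146], [0.259, -0.005, -0.966]]
ft_force: [0.0, 1.4, 0.4]
gripper_width: 0.0359
grasp_force: 0.3
Xfront -34.45622375685942 -> X -62.75622375685943 Yrange [-27.18030625  26.07387782]
posts [  -5.1   54.6  -65.   115.  -125.   161.2  174.8]
phase -6.642220571577028
[{'rect': [201.1, 214.3, 237.7, 252.1], 'score': 0.61}]
jar X -65.7473065551758 Y -3.9959709716796983 33.635623931884766 ztop [0.1122 0.1147 0.1169]
```

```bash
python3 -m jog '[{"angular":[0,0,0],"translation":[0.6,-0.4,0],"fingers":36},{"angular":[0,0,0],"translation":[0.8,-0.6,0],"fingers":36},{"angular":[0,0,0],"translation":[0.8,-0.6,0],"fingers":36}]'; python3 jx.py; python3 st.py 15
```

```text
time: 23.7
eef_pos: [0.4483, -0.3041, 0.0395]
orientation: [[0.787, -0.578, 0.214], [-0.56, -0.816, -0.146], [0.259, -0.005, -0.966]]
ft_force: [0.5, 0.3, -1.3]
gripper_width: 0.036
grasp_force: 0.7
Xfront -34.03276987839084 -> X -62.332769878390835 Yrange [-27.49068277  26.61642589]
rot to go [-0.2  0.2 -0.2]
q [-0.75  0.31  2.06  0.08  0.51  1.37] X -93.2378864847565 Y 0.2039139418852087 z 39.506930035144414 f [-0.5  1.2 -0. ]
```

```bash
python3 -m jog '[{"angular":[0,0,0],"translation":[0.6,-0.4,0],"fingers":36},{"angular":[0,0,0],"translation":[0.8,-0.6,0],"fingers":36},{"angular":[0,0,0],"translation":[0.8,-0.6,0],"fingers":36}]'; python3 jx.py; python3 st.py 15; python3 look.py
```

```text
time: 24.12
eef_pos: [0.4488, -0.3045, 0.0393]
orientation: [[0.787, -0.578, 0.213], [-0.56, -0.816, -0.145], [0.258, -0.005, -0.966]]
ft_force: [-1.9, 1.9, -0.0]
gripper_width: 0.0363
grasp_force: 1.4
Xfront -34.04551378826867 -> X -62.345513788268676 Yrange [-27.37886249  25.46364244]
rot to go [-0.2  0.1 -0.2]
q [-0.75  0.31  2.06  0.08  0.51  1.37] X -92.65923679583607 Y 0.175301719004978 z 39.33211830891625 f [-1.5  1.1 -0.9]
posts [  -4.7   55.2  -64.6  115.3 -124.6  161.7  175.2]
phase -6.227534726216529
[{'rect': [203.8, 215.5, 236.3, 252.7], 'score': 0.85}]
jar X -65.70498184814454 Y -3.298093865966808 33.79423522949219 ztop [0.1121 0.1146 0.1168]
```

The jar has stopped against both plates and force is rising. I'll back straight out.

```bash
python3 -m jog '[{"angular":[0,0,0],"translation":[-3,2,0],"fingers":36},{"angular":[0,0,0],"translation":[-10,7,0],"fingers":36},{"angular":[0,0,0],"translation":[-20,14,0],"fingers":36},{"angular":[0,0,0],"translation":[-40,28.5,0],"fingers":36},{"angular":[0,0,0],"translation":[-60,43,5],"fingers":36},{"angular":[0,0,0],"translation":[-75,53,40],"fingers":36},{"angular":[0,0,0],"translation":[-85,60,90],"fingers":36},{"angular":[0,0,0],"translation":[-85,60,140],"fingers":36},{"angular":[0,0,0],"translation":[-85,60,160],"fingers":36},{"angular":[0,0,0],"translation":[-85,60,160],"fingers":36}]'; python3 look.py t7.png; python3 st.py 15
```

```text
time: 25.52
eef_pos: [0.3648, -0.2455, 0.2015]
orientation: [[0.786, -0.578, 0.218], [-0.559, -0.816, -0.15], [0.264, -0.004, -0.964]]
ft_force: [-0.5, 0.0, -0.8]
gripper_width: 0.036
grasp_force: 0.0
posts [  -4.7   55.4  -64.5  115.2 -124.7  175.2]
phase -4.697631700024947
[{'rect': [202.2, 217.6, 239.4, 255.1], 'score': 0.74}]
jar X -61.939546118164074 Y -0.5674331298828269 28.441730499267578 ztop [0.1119 0.1144 0.1167]
rot to go [-0.3  0.1 -0.2]
q [-0.79 -0.05  2.01  0.06  0.93  1.36] X -197.18042233844858 Y -0.2977631250881381 z 198.62933429869238 f [0.3 0.7 0.7]
```

View pics/t7.png

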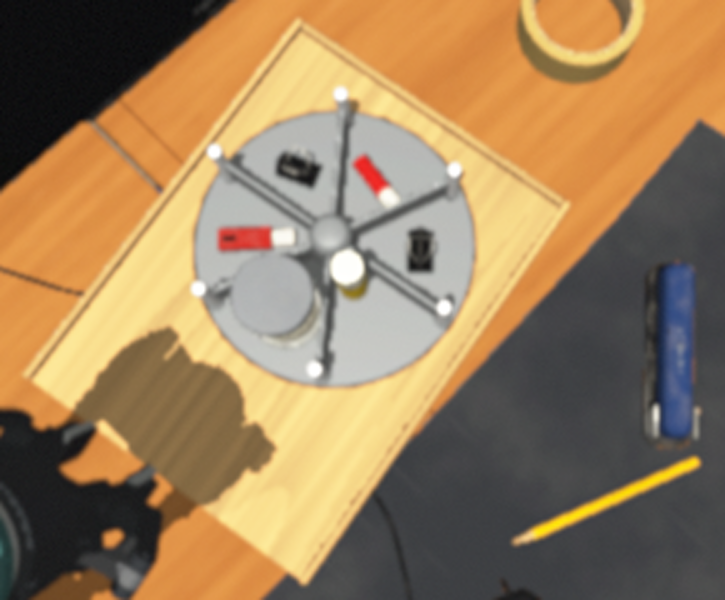

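The jar stands home in the front bay at (272,295), against both plates. The glue stick, clips, battery, memory stick and stapler are all in place. The bay is 0.8° off square and the arm is clear, so I'll hand in.

```bash
python3 -c "
from bench import r
print(r.close_job())"
```

```text
the job is handed in; nothing more can be done
None
```

The jar is upright and all the way into the empty bay, which faces the landing to within about 1° by camera; nothing else fell or was touched, and I handed the job in at about 26 s of the 54 s allowed.

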